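# Clear the sawing station: open the scrap chute and brush the offcuts in

### The arm

A 7-joint arm with a two-finger parallel gripper is mounted at the origin on a cart in front of the work surface, level with it; the furniture and walls round the work are solid. World frame = base frame: x ahead of the robot, y to its left, z up, the work surface at z = 0. Lengths are in mm, angles in rad, forces in N, time in s.
With the tool pointing down it reaches from about 425 to 1025 mm from the base axis. Payload 3.6 kg.
Tool frame: the origin (TCP) lies between the finger pads; the fingertips stand 22 mm ahead of it and the grasp point (between the pads) lies 3 mm ahead of it; z points along the fingers, y is the direction in which the jaws open and shut (so a half turn about z gives the same grasp; the last joint's range is limited). The gripper opens to 85 mm and grips with 20 to 120 N. Pads are 22 mm wide; open, the fingers measure 114 mm over their backs; the gripper's body (76 mm by 85 mm) begins 54 mm behind the grasp point. The pads swing forward as they close: fully open they stand 13 mm farther back than shut.
Start: joints at [1.028, 0.591, 0.048, 1.609, -0.033, 0.943, -0.034], TCP at [315.222, -652.89, 253.302] pointing down, gripper open.
Joint ranges: [-2.69, 2.69], [-0.47, 2.24], [-1.27, 1.36], [0.19, 2.51], [-1.53, 4.68], [0.08, 2.07], [-3.09, 3.09]. Speed limits (rad/s): [2.57, 2.57, 3.14, 3.14, 3.14, 3.14, 3.14].

### API

Orientations are given as a unit quaternion [w, x, y, z].
In Python, from rig import arm, eyes, job_done gives the robot as it stands.
- The arm moves only by the shell command python3 -m creep 'ROWS' [OPENING]. ROWS is JSON, a list of rows, each a list of 4 numbers: the shift along the world's x, y, z in m, then the turn about the world's z in degrees. A call has 1 to 20 rows; each row shifts and turns the pose as measured when the row begins; what a row does not reach is not made up. A row lasts 1/8 s, in which the tool goes at most 62.5 mm and 10.7 degrees, less where a joint would pass 70% of its speed; a pose out of reach is approached as far as the arm can. A call with a gripper value outside its range is refused whole. OPENING is the opening, from 0 (shut) to 1 (fully open), set as the call begins (- or left out, the last holds). The fingers move at their own pace and stop on an object; the grip force is fixed at half the most. Time passes only in rows, so rows that do not move let the fingers close. It gives the time, the measured TCP pose, the force and the opening at its end, in the units of the state.
- arm.observe(): the state, without advancing time (a new reading comes with each control period).
- eyes.read_camera(name): name is "scene" or "top"; returns a dict with "pixels" (480x640x3 uint8, red, green, blue), "fovy" (degrees; the focal length in pixels is half the picture's height over the tangent of half this angle, whatever the lens; pixels are square), "cx", "cy" (the principal point, pixels), "position" and "attitude" of the camera in the world. Camera axes: x right, y down, z forward; pixel columns grow to the right and rows downward; lengths in mm; the calibration is good to about 2 mm. A picture is of the moment at which its call begins. There is no depth.
- job_done(): hands the job in, once; it reports no verdict.
Trained networks look in a picture, given as the dict that the camera call returned (one of the last four; its "shot" number tells which), for a name from the list of things; names that differ only in an ending like _2 or _b are one class to them, and where a whole thing is asked for, a point or a joint stands for the part that bears it (a point fixed in the world has none). Each returns a list of dicts, best first, with "score" (0 to 1); they miss things now and then, are a little off and sometimes report something else, mostly with a low value. They report only what shows in the picture. A call takes as long as a camera call.
- eyes.spot_in(picture, query): "bbox" ([left, top, right, bottom] in pixels, round what is visible of it).
- eyes.cut_out(picture, query): "region" (480x640 bool, what is visible of it) and "bbox" ([left, top, right, bottom] in pixels, round what is visible of it).
- eyes.mark_of(picture, query): "point" ([column, row] in pixels: a listed point, or the origin of a listed thing).
The state is a dict: "time": time; "joint_pos": joint angles; "dq": joint speeds; "joint_efforts": joint torques, N m; "eef_pos": TCP position; "tool_rot": TCP orientation; "force": force on the tool from outside, world axes, zero at the start; "torque": the same for the moment, N m; "gripper_width": finger opening in mm.
Only numpy, scipy, OpenCV 4.12 (cv2) and the standard library are available. Lean on these libraries where they do the work, as an engineer would, in place of code of your own. Each camera call takes 0.05 s, during which the arm holds its last target. There are 200 camera calls.

### The job

Lift the loose cover plate off the two pins beside the sawing station's scrap chute and lay it flat on the bench top. Then sweep all four wood offcuts down the open chute with the hand brush, keeping the gripper off them. Lay the brush down bristles down on the deck or the bench, and leave the other things where they are.

Things in the scene. Friction and masses are not known exactly. Their poses are not given: they have to be found in the camera images.
- station: Sawing station, a fixed wooden box 216 (its x) x 420 (its y) mm, flat deck 150 mm above the bench. Origin: in its underside; x away from the robot, y left, mm. Deck: x -90..90, y -208..200. Over the deck stand: fence along the far edge (x 90..114) by 34 mm, lip along the near edge (x -102..-90) by 6, end board at the right (y -220..-208) by 22; the left end is open.
- chute (a point): Centre of the mouth of the scrap chute, at deck height (station x 0, y -117, z 150 mm): a slot through the deck, 156 mm along x, 122 mm along y (station y -178..-56), over a steep metal slide into the scrap drawer below the deck, which stays shut.
- pins (a point): Midway between the feet of two upright steel pins on the deck, 10 mm in diameter, 14.5 mm high, 120 mm apart along the station's x, between chute and end board (station y -193 mm).
- cover: Loose steel-grey metal cover plate, 176 x 162 x 4 mm (its x, y, z), 0.4 kg, a black bridge handle in the middle of its top. Origin: centre of its underside. At the start it lies on the deck over the chute, axes along the station's, two 15 mm holes (x -60 and 60, y -68.5) over the pins.
- cover_handle (a point): Point to grip on the cover's handle, above the plate's centre, 30 mm above its underside. The handle is a bar along the cover's x, 76 mm long, 13 mm thick (y), from 23 to 39 mm above the underside, on two feet; the fingers close along the cover's y
- bench_brush: Hand brush, 281 mm long, 46 mm high, 0.16 kg, lying on the bench at the right, bristles down. Origin: between the bristle tips near the inner end of the head; z up. Head: y -141..9, 43 mm wide (x), bristles z 0..30, wooden back z 30..46. Flat wooden handle: y 12..140, 23 mm wide, z 30..46, free below.
- brush_grip (a point): point to grip on the brush's handle, 40 mm along the brush's +y from its origin, 38 mm above the bristle tips; the fingers close along the brush's x
- offcut_a: Wood offcut, a block 45 x 90 x 28 mm (its x, y, z). Origin: centre of its underside at the start; it lies flat on the deck left of the cover.
- offcut_b: Wood offcut, a square block 60 x 60 x 22 mm. Origin: centre of its underside at the start; it lies flat on the deck left of the cover.
- offcut_c: Dark reddish wood offcut, a block 40 x 80 x 40 mm (its x, y, z). Origin: centre of its underside at the start; it lies flat on the deck left of the cover.
- offcut_d: Dark reddish wood offcut, a second block of 40 x 80 x 40 mm. Origin: centre of its underside at the start; it lies flat on the deck left of the cover.
- glue_bottle: bystander: white glue bottle, 60 mm diameter, 198 mm high, on the bench behind the station; origin: centre of its underside
- brush_mug: bystander: striped mug, 90 mm high, on the bench behind the station; origin: middle of its underside
- tape_measure: bystander: tape measure, 35 x 85 x 62 mm, on the bench in front of the station; origin: middle of its underside
- sanding_block: bystander: cork sanding block, 60 x 112 x 36 mm, on the bench in front of the station's left end; origin: centre of its underside

How it is judged:
By the outcome, as a careful person would: the job done as asked, in the order asked, and still so for the second after the job is handed in, with the robot touching nothing.
It also fails if it takes over 67 s, if anything falls off the work surface, if the arm or the gripper's body presses on something with over 40 N, if the wrist force passes 120 N, or if a joint passes its speed limit or range.

## Working session

There is one attempt and no reset: what is moved stays moved. The work goes in short steps, Python scripts to look and compute and a shell command to move; the robot and the scene stay as the last step left them, time stands still between calls to the robot, and variables do not carry over. Pictures are saved under pics/ and viewed, about 8 in all and at most 12, crops included, and the job is handed in when it is done.

```bash
ls; mkdir -p pics; cat > h.py <<'E'
import numpy as np, cv2
from rig import arm, eyes, job_done
from scipy.spatial.transform import Rotation as R
def cam(n):
    p=eyes.read_camera(n); return p
def Rm(p):
    a=np.array(p["attitude"],float)
    return a if a.shape==(3,3) else R.from_quat(a[[1,2,3,0]]).as_matrix()
def f(p): return 240/np.tan(np.radians(p["fovy"])/2)
def at_z(p,uv,z):
    d=Rm(p)@np.array([(uv[0]-p["cx"])/f(p),(uv[1]-p["cy"])/f(p),1]); c=np.array(p["position"],float)
    return c+d*(z-c[2])/d[2]
def proj(p,X):
    q=Rm(p).T@(np.array(X,float)-np.array(p["position"])); return [p["cx"]+f(p)*q[0]/q[2],p["cy"]+f(p)*q[1]/q[2]]
def save(p,n): cv2.imwrite("pics/"+n,p["pixels"][:,:,::-1])
E
python3 - <<'E'
from h import *
np.set_printoptions(precision=1,suppress=True)
for n in("top","scene"):
    p=cam(n); save(p,n+"0.png"); print(n,p["position"],p["attitude"],p["fovy"],p["cx"],p["cy"])
    for q,z in(("station",0),("chute",150),("pins",150),("cover",150),("cover_handle",180),("bench_brush",0),("brush_grip",38),("offcut_a",150),("offcut_b",150),("offcut_c",150),("glue_bottle",0),("brush_mug",0),("tape_measure",0),("sanding_block",0)):
        for m in eyes.mark_of(p,q)[:5]: print(q,round(m["score"],2),np.array(m["point"]),at_z(p,m["point"],z))
s=arm.observe();print(s["time"],s["eef_pos"],s["tool_rot"],s["gripper_width"])
E
```

```text
pics
top [ 476.3 -114.1 1402.8] [ 0.  -0.7  0.7 -0. ] 50.12710643424854 329.9022898809049 239.1312378918248
station 0.58 [250.9 242.3] [598.8  97.6   0. ]
station 0.19 [280.7 165.3] [811.7  12.8   0. ]
pins 0.74 [317.1 244.6] [576.3 -87.  150. ]
cover 0.86 [293.2 242.7] [582.3 -28.6 150. ]
cover_handle 0.73 [291.9 237.5] [592.3 -27.7 180. ]
cover_handle 0.47 [319.8 243.1] [577.3 -94.2 180. ]
cover_handle 0.33 [236.4 169.7] [760.3 103.9 180. ]
bench_brush 0.58 [438.7 274.6] [ 498.5 -413.7    0. ]
brush_grip 0.93 [431.4 289.3] [ 459.6 -384.6   38. ]
brush_grip 0.19 [440.4 274.1] [ 499.1 -410.2   38. ]
offcut_a 0.97 [193.4 214. ] [658.8 215.7 150. ]
offcut_a 0.96 [234.3 217.6] [647.6 115.2 150. ]
offcut_a 0.94 [194.1 246.6] [578.3 214.  150. ]
offcut_a 0.83 [229.8 252.4] [562.1 126.7 150. ]
offcut_b 0.97 [193.4 214. ] [658.8 215.7 150. ]
offcut_b 0.96 [234.3 217.6] [647.6 115.2 150. ]
offcut_b 0.94 [194.1 246.6] [578.3 214.  150. ]
offcut_b 0.83 [229.8 252.4] [562.1 126.7 150. ]
offcut_c 0.97 [193.4 214. ] [658.8 215.7 150. ]
offcut_c 0.96 [234.3 217.6] [647.6 115.2 150. ]
offcut_c 0.94
[... 977 characters left out ...]
offcut_a 0.73 [236.6 260.2] [637.9 114.4 150. ]
offcut_a 0.66 [208.1 289. ] [569.  221.9 150. ]
offcut_b 0.79 [188.8 276.4] [636.4 231.  150. ]
offcut_b 0.75 [247.7 275.5] [567.7 129.  150. ]
offcut_b 0.73 [236.6 260.2] [637.9 114.4 150. ]
offcut_b 0.66 [208.1 289. ] [569.  221.9 150. ]
offcut_c 0.79 [188.8 276.4] [636.4 231.  150. ]
offcut_c 0.75 [247.7 275.5] [567.7 129.  150. ]
offcut_c 0.73 [236.6 260.2] [637.9 114.4 150. ]
offcut_c 0.66 [208.1 289. ] [569.  221.9 150. ]
glue_bottle 0.23 [317.1 361.2] [402.6  67.6   0. ]
tape_measure 0.96 [318.9 359.2] [405.5  60.5   0. ]
sanding_block 0.7 [261.1 391.7] [393.8 212.    0. ]
1.5 [ 315.2 -652.9  253.3] [ 0.   1.   0.2 -0. ] 85.5550009526308
```

```bash
python3 - <<'E'
import cv2
a=cv2.imread("pics/top0.png")[140:360,150:520]; cv2.imwrite("pics/tc.png",cv2.resize(a,None,fx=2.15,fy=2.15,interpolation=cv2.INTER_CUBIC))
E
```

```text
(no output)
```

View pics/tc.png

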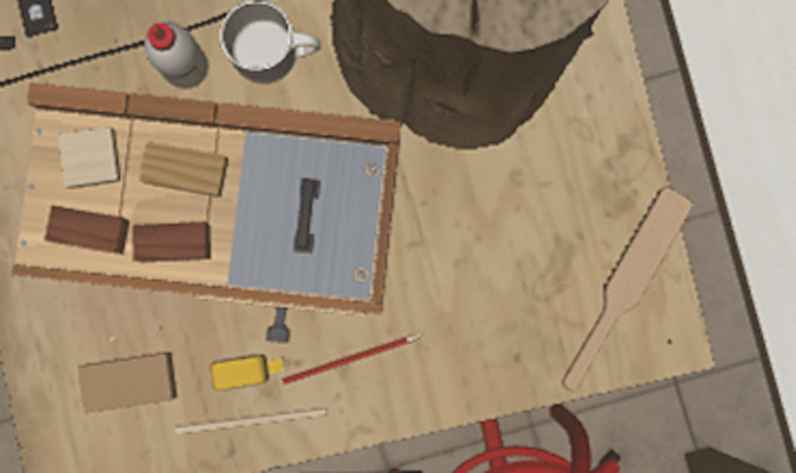

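View pics/scene0.png

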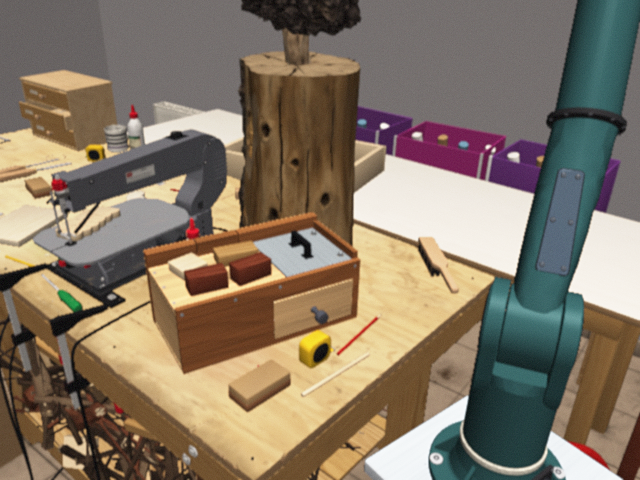

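The pictures show the grey cover at the right of the deck (top 263–333, 201–280) and four offcuts to its left. A fixed tree trunk stands behind the right end of the station. The brush is on the right (412–470, 228–320) with its handle towards the robot, and the bench between the station and the brush is free.

```bash
cat > fit.py <<'E'
from h import *
from scipy.optimize import least_squares
np.set_printoptions(precision=1,suppress=True)
p=cam("top")
c=lambda x,y:np.array([x/2.15+150,y/2.15+140])
ob=[((-102,200,156),c(13,270)),((-102,-220,156),c(380,312)),((114,200,184),c(30,85)),((114,-220,184),c(400,122)),((60,-193,154),c(373,170)),((-60,-193,154),c(362,274))]
def W(s,P): a=s[2]; return np.array([s[0]+np.cos(a)*P[0]-np.sin(a)*P[1],s[1]+np.sin(a)*P[0]+np.cos(a)*P[1],P[2]])
g=lambda s:np.concatenate([proj(p,W(s,P))-q for P,q in ob])
r=least_squares(g,[599,98,-.1],x_scale=[10,10,.1]); s=r.x
print("station",s,np.degrees(s[2]),"res",r.fun)
np.save("st.npy",s)
def inv(X): a=s[2];d=np.array(X[:2])-s[:2]; return np.array([np.cos(a)*d[0]+np.sin(a)*d[1],-np.sin(a)*d[0]+np.cos(a)*d[1]])
for q in("cover_handle","cover","pins","chute"):print(q,W(s,dict(cover_handle=(0,-124.5,180),cover=(0,-124.5,150),pins=(0,-193,150),chute=(0,-117,150))[q]))
for m in eyes.cut_out(p,"offcut_a")[:4]+eyes.cut_out(p,"bench_brush")[:1]:
    b=cv2.boxPoints(cv2.minAreaRect(np.argwhere(m["region"])[:,::-1].astype(np.float32)))
    z=185 if b[:,0].max()<400 else 46
    w=np.array([at_z(p,x,z)[:2] for x in b]); print(m["score"],"world",w.mean(0),"st",[inv(x) for x in w], [np.linalg.norm(w[i]-w[i-1]) for i in(1,2)])
print("trunk front base",at_z(p,c(465,145),0), at_z(p,c(340,60),0))
print(arm.observe()["time"],R.from_quat(np.array(arm.observe()["tool_rot"])[[1,2,3,0]]).as_matrix())
E
python3 fit.py
```

```text
station [604.7  95.1  -0.1] -7.468451371747535 res [-0.9  1.8  0.6  0.8 -0.4 -1.8  0.9 -0.6 -0.  -0.3 -0.2  0. ]
cover_handle [588.5 -28.3 180. ]
cover [588.5 -28.3 150. ]
pins [579.6 -96.2 150. ]
chute [589.5 -20.9 150. ]
0.77 world [575.5 215. ] st [array([-62.5, 160.2]), array([-21.5, 158.9]), array([-26.7,  69.9]), array([-67.6,  71.4])] [np.float64(41.03488844000697), np.float64(89.21104944023821)]
0.74 world [559.7 122. ] st [array([-34.2,  67.2]), array([-20.6, -18.3]), array([-62. , -25.4]), array([-75.5,  59.8])] [np.float64(86.53682912879931), np.float64(42.00928288257378)]
0.65 world [640.4 107.1] st [array([14.5, 65. ]), array([60.6, 62.3]), array([ 53.1, -32.1]), array([  7.1, -29.1])] [np.float64(46.20127049414668), np.float64(94.7112776564432)]
0.6 world [655.6 212.5] st [array([ 59.3, 163. ]), array([ 75.2, 100.8]), array([11.2, 83.1]), array([ -4.7, 145. ])] [np.float64(64.20103832476529), np.float64(66.45013461703905)]
0.77 world [ 496.9 -404.2] st [array([-157.7, -427.8]), array([  93.6, -548.2]), array([  73.5, -590.7]), array([-177.1, -469.8])] [np.float64(278.6202219414031), np.float64(47.02023950576867)]
trunk front base [ 688.  -221.6    0. ] [802.6 -63.3   0. ]
1.65 [[ 0.9  0.4 -0. ]
 [ 0.4 -0.9 -0. ]
 [-0.  -0.  -1. ]]
```

```bash
python3 -m creep '[[0.01,0.03,0.02,-2],[0.022,0.052,0.02,-2.6],[0.022,0.052,0,-2.6],[0.022,0.052,0,-2.6],[0.022,0.052,0,-2.6],[0.022,0.052,0,-2.6],[0.022,0.052,0,-2.6],[0.022,0.052,0,-2.6],[0.022,0.052,0,-2.6],[0.022,0.052,0,-2.6],[0.022,0.052,0,-2.6],[0.02,0.04,0,-2.6],[0,0,0,0]]' 1
cat > st.py <<'E'
from h import *
s=arm.observe(); M=R.from_quat(np.array(s["tool_rot"])[[1,2,3,0]]).as_matrix()
print(round(s["time"],2),np.round(s["eef_pos"],1),"yang",round(np.degrees(np.arctan2(M[1,1],M[0,1]))%180,2),"zax",np.round(M[:,2],3),"F",np.round(s["force"],1),"w",round(s["gripper_width"],1),"q7",np.round(s["joint_pos"],2))
E
python3 st.py
```

```text
time: 3.28
eef_pos: [570.5, -44.0, 297.7]
tool_rot: [0.002, 0.999, -0.052, 0.004]
force: [-0.6, -1.3, 0.0]
gripper_width: 85.4
3.27 [570.5 -44.  297.7] yang 84.05 zax [ 0.008 -0.005 -1.   ] F [-0.6 -1.3  0. ] w 85.4 q7 [-0.03  0.34  0.04  1.92 -0.01  0.87 -1.67]
```

```bash
python3 -m creep '[[0.018,0.016,-0.03,-1.6],[0,0,-0.03,0],[0,0,-0.03,0],[0,0,-0.018,0],[0,0,-0.006,0],[0,0,0,0]]' 1; python3 st.py; python3 - <<'E'
from h import *
for n in("top","scene"): p=cam(n);save(p,n+"1.png")
E
```

```text
time: 4.03
eef_pos: [589.1, -33.0, 182.6]
tool_rot: [0.004, 0.998, -0.068, 0.006]
force: [-0.2, 0.3, 0.1]
gripper_width: 85.6
4.03 [589.1 -33.  182.6] yang 82.17 zax [ 0.011 -0.009 -1.   ] F [-0.2  0.3  0.1] w 85.6 q7 [-0.05  0.51  0.03  1.98 -0.01  0.64 -1.72]
```

```bash
python3 - <<'E'
import cv2,numpy as np
a=cv2.imread("pics/top1.png")[170:300,170:370];b=cv2.imread("pics/scene1.png")[190:320,210:410]
cv2.imwrite("pics/two1.png",np.vstack([cv2.resize(x,(462,300),interpolation=cv2.INTER_CUBIC) for x in(a,b)]))
E
```

```text
(no output)
```

View pics/two1.png

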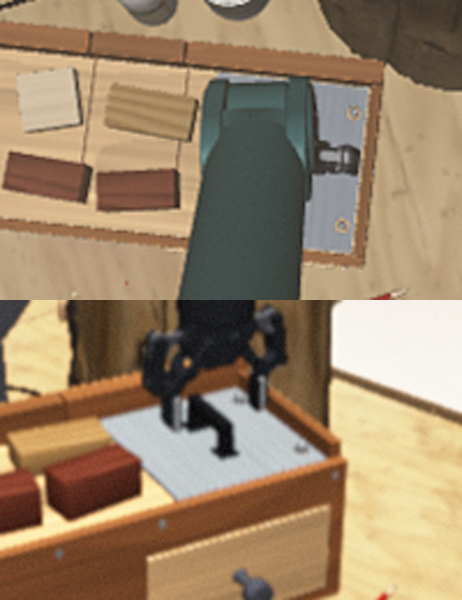

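```bash
python3 - <<'E'
from h import *
np.set_printoptions(precision=1,suppress=True)
s=np.load("st.npy");a=s[2];u=np.array([np.cos(a),np.sin(a)])
p=cam("scene")
print("near end", at_z(p,(311.7,243),189)[:2]+38*u)
for m in eyes.mark_of(p,"cover_handle")[:1]: print(m["score"],at_z(p,m["point"],180))
for m in eyes.mark_of(p,"pins")[:1]: print(m["score"],at_z(p,m["point"],150))
# hole centres seen in scene crop
for q in((238,398),(301,448)): print("pin",at_z(p,(210+q[0]/2.31,190+(q[1]-300)/2.31),164))
print("tcp px",proj(p,[589.1,-33,180]))
E
```

```text
near end [585.6 -29.6]
0.27 [235.  198.7 180. ]
0.67 [572.9 -87.2 150. ]
pin [626.7 -88.6 164. ]
pin [506.9 -73.4 164. ]
tcp px [np.float64(303.6227149001954), np.float64(238.61292578463232)]
```

```bash
python3 -m creep '[[-0.003,0.01,0,0],[0,0,0,0]]' 1 && python3 -m creep '[[0,0,0,0],[0,0,0,0],[0,0,0,0],[0,0,0,0],[0,0,0,0]]' 0; python3 st.py
```

```text
time: 4.53
eef_pos: [587.1, -21.1, 184.3]
tool_rot: [0.003, 0.998, -0.067, 0.008]
force: [0.1, 0.3, 0.1]
gripper_width: 85.4
time: 5.15
eef_pos: [587.2, -22.3, 184.8]
tool_rot: [0.004, 0.998, -0.068, 0.008]
force: [0.9, 0.8, 0.9]
gripper_width: 12.3
5.15 [587.2 -22.3 184.8] yang 82.25 zax [ 0.015 -0.009 -1.   ] F [0.9 0.8 0.9] w 12.3 q7 [-0.07  0.5   0.04  1.99 -0.01  0.63 -1.74]
```

```bash
python3 -m creep '[[0,0,0.008,0],[0,0,0.015,0],[0,0,0.025,0],[0,0,0.03,0],[0,0,0.03,0]]' 0; python3 st.py
```

```text
time: 5.78
eef_pos: [582.8, -21.3, 294.0]
tool_rot: [0.004, 0.998, -0.068, 0.003]
force: [1.0, 0.2, -3.7]
gripper_width: 11.9
5.78 [582.8 -21.3 294. ] yang 82.25 zax [ 0.005 -0.008 -1.   ] F [ 1.   0.2 -3.7] w 11.9 q7 [-0.08  0.36  0.04  1.9  -0.01  0.87 -1.74]
```

```bash
python3 -m creep '[[-0.005,-0.015,0,0],[-0.01,-0.032,0,0],[-0.01,-0.032,0,0],[-0.01,-0.032,0,0],[-0.01,-0.032,0,0],[-0.01,-0.032,0,0],[-0.008,-0.026,0,0],[-0.004,-0.013,0,0],[0,0,0,0]]' 0; python3 st.py
```

```text
time: 6.9
eef_pos: [501.4, -245.9, 287.7]
tool_rot: [0.003, 0.997, -0.07, -0.005]
force: [-0.6, 0.1, -3.1]
gripper_width: 11.9
6.9 [ 501.4 -245.9  287.7] yang 81.92 zax [-0.009 -0.005 -1.   ] F [-0.6  0.1 -3.1] w 11.9 q7 [ 0.29  0.34  0.11  1.95 -0.04  0.85 -1.3 ]
```

```bash
python3 -m creep '[[0.015,0.008,-0.03,0],[0,0,-0.045,0],[0,0,-0.045,0],[0,0,-0.045,0],[0,0,-0.04,0],[0,0,-0.02,0],[0,0,0,0]]' 0; python3 st.py; python3 - <<'E'
from h import *
p=cam("scene");save(p,"s2.png");cv2.imwrite("pics/s2c.png",cv2.resize(p["pixels"][180:360,260:520,::-1],None,fx=2.5,fy=2.5))
E
```

```text
time: 7.78
eef_pos: [523.3, -225.8, 56.3]
tool_rot: [-0.001, 0.998, -0.063, -0.001]
force: [0.6, -0.6, -2.7]
gripper_width: 12.1
7.78 [ 523.3 -225.8   56.3] yang 82.74 zax [-0.001  0.003 -1.   ] F [ 0.6 -0.6 -2.7] w 12.1 q7 [ 0.3   0.69  0.04  2.07 -0.08  0.38 -1.29]
```

View pics/s2c.png

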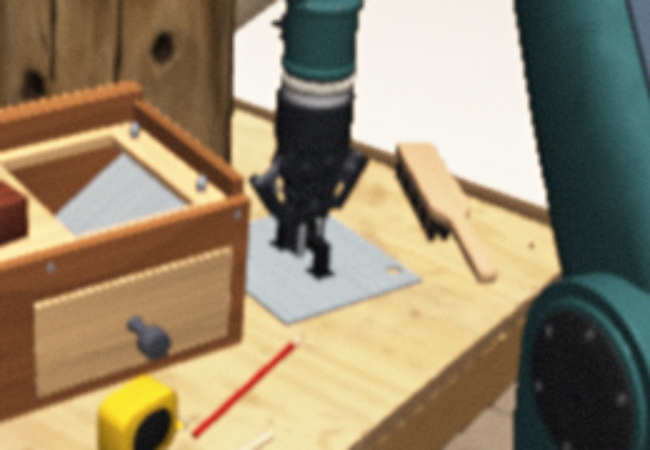

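The open chute and the bare pins show, and the plate hangs level over free bench (crop 245–420, 215–320). I'll shift it slightly to the right and lower it.

```bash
python3 -m creep '[[0,-0.012,0,0],[0,-0.002,-0.01,0],[0,0,-0.006,0],[0,0,-0.004,0],[0,0,0,0]]' 0; python3 st.py
```

```text
time: 8.45
eef_pos: [526.6, -241.7, 39.2]
tool_rot: [-0.0, 0.998, -0.063, 0.003]
force: [-0.4, 0.2, -2.8]
gripper_width: 12.2
8.45 [ 526.6 -241.7   39.2] yang 82.74 zax [ 0.007 -0.    -1.   ] F [-0.4  0.2 -2.8] w 12.2 q7 [ 0.33  0.73  0.04  2.06 -0.08  0.35 -1.27]
```

```bash
python3 -m creep '[[0,0,-0.003,0],[0,0,-0.002,0],[0,0,-0.002,0],[0,0,0,0]]' 0; python3 st.py
```

```text
time: 8.95
eef_pos: [526.9, -241.5, 35.6]
tool_rot: [-0.0, 0.998, -0.063, 0.004]
force: [-0.1, 0.3, -2.0]
gripper_width: 12.0
8.95 [ 526.9 -241.5   35.6] yang 82.74 zax [ 0.008 -0.    -1.   ] F [-0.1  0.3 -2. ] w 12.0 q7 [ 0.33  0.73  0.04  2.06 -0.08  0.34 -1.27]
```

```bash
python3 -m creep '[[0,0,-0.003,0],[0,0,-0.001,0],[0,0,0,0]]' 0; python3 st.py; python3 -m creep '[[0,0,0,0],[0,0,0,0],[0,0,0,0],[0,0,0,0]]' 1; python3 -m creep '[[0,0,0.02,0],[0,0,0.04,0],[0,0,0.05,0],[0,0,0.05,0],[-0.01,-0.03,0.05,-5],[-0.02,-0.05,0,-9],[-0.02,-0.04,0,-9],[-0.01,-0.02,0,-4],[0,0,0,0]]' 1;python3 st.py
python3 - <<'E'
from h import *
np.set_printoptions(precision=1,suppress=True)
for n in("top","scene"):
    p=cam(n);save(p,n+"3.png")
    for q,z in(("bench_brush",0),("brush_grip",38),("cover",0)):
        for m in eyes.mark_of(p,q)[:1]: print(n,q,m["score"],at_z(p,m["point"],z))
E
```

```text
time: 9.32
eef_pos: [527.2, -241.7, 35.0]
tool_rot: [-0.0, 0.998, -0.063, 0.004]
force: [-0.1, 0.1, -0.6]
gripper_width: 11.8
9.32 [ 527.2 -241.7   35. ] yang 82.72 zax [ 0.009 -0.    -1.   ] F [-0.1  0.1 -0.6] w 11.8 q7 [ 0.33  0.73  0.03  2.06 -0.08  0.34 -1.27]
time: 9.82
eef_pos: [528.2, -242.0, 34.4]
tool_rot: [0.0, 0.998, -0.063, 0.005]
force: [-1.3, 0.1, 1.2]
gripper_width: 82.7
time: 10.95
eef_pos: [466.8, -383.5, 263.0]
tool_rot: [0.002, 0.954, -0.299, 0.012]
force: [-1.2, 1.0, 0.8]
gripper_width: 85.6
10.95 [ 466.8 -383.5  263. ] yang 55.2 zax [ 0.022 -0.01  -1.   ] F [-1.2  1.   0.8] w 85.6 q7 [ 0.45  0.43  0.23  1.9  -0.14  0.8  -1.43]
top bench_brush 0.96 [ 496.4 -409.5    0. ]
top brush_grip 0.59 [ 457.1 -389.3   38. ]
top cover 0.76 [ 524.8 -245.5    0. ]
scene bench_brush 0.85 [ 503.8 -404.2    0. ]
scene brush_grip 0.37 [354.7 234.3  38. ]
scene cover 0.75 [ 532.3 -232.     0. ]
```

```bash
python3 -m creep '[[-0.012,0.001,-0.05,4],[0,0,-0.055,0],[0,0,-0.055,0],[0,0,-0.03,0],[0,0,0,0]]' 1;python3 st.py
python3 - <<'E'
from h import *
p=cam("scene");t=cam("top")
for P in((500,-407,30),(452,-382,46)):print(proj(p,P))
a=cv2.resize(p["pixels"][200:320,370:510,::-1],None,fx=3.9,fy=3.9,interpolation=cv2.INTER_CUBIC)[:,:400]
a=cv2.resize(p["pixels"][210:310,390:490,::-1],(400,400),interpolation=cv2.INTER_CUBIC);b=cv2.resize(t["pixels"][210:340,380:510,::-1],(400,400),interpolation=cv2.INTER_CUBIC)
cv2.imwrite("pics/s4c.png",np.hstack([a,b]))
E
```

```text
time: 11.98
eef_pos: [460.4, -378.8, 68.5]
tool_rot: [0.001, 0.966, -0.259, 0.015]
force: [-0.3, -0.1, 0.8]
gripper_width: 85.5
11.97 [ 460.4 -378.8   68.5] yang 59.95 zax [ 0.028 -0.01  -1.   ] F [-0.3 -0.1  0.8] w 85.5 q7 [ 0.54  0.69  0.11  2.03 -0.21  0.4  -1.28]
[np.float64(438.1506104280988), np.float64(264.1559568855806)]
[np.float64(446.4716329388659), np.float64(269.2165162801375)]
```

View pics/s4c.png

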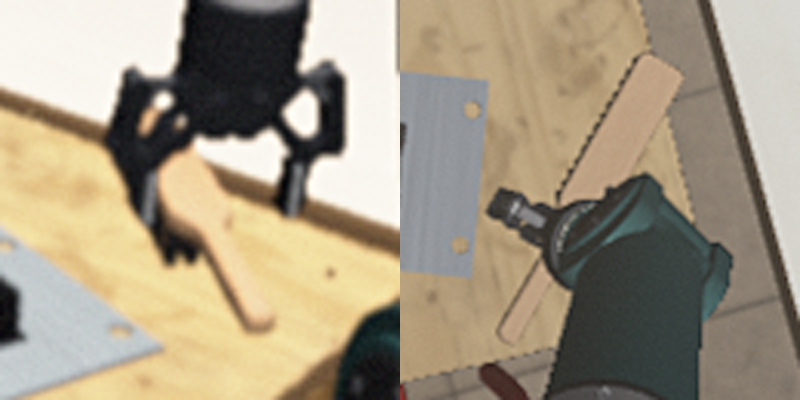

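```bash
python3 - <<'E'
from h import *
np.set_printoptions(precision=1,suppress=True)
p=cam("scene");t=cam("top")
e2=at_z(t,(100/3.077+380,338/3.077+210),46); h2=at_z(t,(262/3.077+380,65/3.077+210),46); sh=at_z(t,(160/3.077+380,200/3.077+210),46)
e1=at_z(p,(390+258/4,210+325/4),42)
print("end scene",e1,"end top",e2,"head top",h2,np.linalg.norm(e2-h2))
d=(e2-h2)[:2];d/=np.linalg.norm(d);print(d,"brush x angle",np.degrees(np.arctan2(-d[0],d[1])))
for e in(e1,e2):print("y=50 point",e[:2]-90*d)
E
```

```text
end scene [ 374.5 -323.3   42. ] end top [ 381.3 -330.3   46. ] head top [ 611.4 -479.1   46. ] 274.08139729841434
[-0.8  0.5] brush x angle 57.12127112110687
y=50 point [ 450.1 -372.2]
y=50 point [ 456.9 -379.2]
```

```bash
python3 -m creep '[[-0.008,0.003,-0.01,-1.5],[-0.002,0,-0.012,0],[0,0,-0.005,0],[0,0,0,0]]' 1;python3 st.py; python3 -m creep '[[0,0,0,0],[0,0,0,0],[0,0,0,0],[0,0,0,0],[0,0,0,0]]' 0; python3 st.py
```

```text
time: 12.68
eef_pos: [452.9, -378.9, 46.6]
tool_rot: [0.004, 0.962, -0.273, 0.021]
force: [0.6, 0.2, 0.1]
gripper_width: 85.4
12.68 [ 452.9 -378.9   46.6] yang 58.3 zax [ 0.038 -0.019 -0.999] F [0.6 0.2 0.1] w 85.4 q7 [ 0.55  0.72  0.1   2.06 -0.23  0.33 -1.28]
time: 13.3
eef_pos: [453.6, -379.3, 47.2]
tool_rot: [0.004, 0.962, -0.273, 0.022]
force: [0.0, -0.1, -0.6]
gripper_width: 21.7
13.3 [ 453.6 -379.3   47.2] yang 58.31 zax [ 0.039 -0.02  -0.999] F [ 0.  -0.1 -0.6] w 21.7 q7 [ 0.55  0.72  0.1   2.06 -0.23  0.33 -1.28]
```

```bash
python3 -m creep '[[0,0,0,0],[0,0,-0.004,0],[0,0,-0.004,0],[0,0,0,0]]' 0.6;python3 st.py; python3 -m creep '[[0,0,0,0],[0,0,0,0],[0,0,0,0],[0,0,0,0]]' 0; python3 st.py
```

```text
time: 13.8
eef_pos: [453.6, -379.2, 38.5]
tool_rot: [0.004, 0.962, -0.273, 0.021]
force: [-0.2, -0.1, 0.1]
gripper_width: 51.3
13.8 [ 453.6 -379.2   38.5] yang 58.31 zax [ 0.039 -0.02  -0.999] F [-0.2 -0.1  0.1] w 51.3 q7 [ 0.56  0.73  0.1   2.06 -0.23  0.32 -1.28]
time: 14.3
eef_pos: [453.6, -379.2, 38.5]
tool_rot: [0.004, 0.962, -0.273, 0.021]
force: [0.1, -0.2, 0.0]
gripper_width: 21.8
14.3 [ 453.6 -379.2   38.5] yang 58.32 zax [ 0.039 -0.02  -0.999] F [ 0.1 -0.2  0. ] w 21.8 q7 [ 0.56  0.73  0.1   2.06 -0.23  0.32 -1.28]
```

```bash
python3 -m creep '[[0,0,0.01,0],[0,0,0.03,0],[0,0,0.05,0],[0,0,0.055,0],[-0.01,0.02,0.055,4],[-0.01,0.04,0.03,8],[0,0.03,0,8],[0,0,0,2],[0,0,0,0]]' 0;python3 st.py
python3 - <<'E'
from h import *
p=cam("scene");t=cam("top");print(at_z(p,(120,300),0),at_z(p,(190,250),0))
a=cv2.resize(p["pixels"][110:350,:500,::-1],(600,288),interpolation=cv2.INTER_CUBIC);b=cv2.resize(t["pixels"][110:350,:500,::-1],(600,288),interpolation=cv2.INTER_CUBIC)
cv2.imwrite("pics/s5.png",np.vstack([a,b]))
E
```

```text
time: 15.42
eef_pos: [429.0, -285.1, 278.7]
tool_rot: [0.001, 0.997, -0.079, 0.021]
force: [-0.1, -0.1, -2.5]
gripper_width: 21.9
15.43 [ 429.  -285.1  278.7] yang 80.88 zax [ 0.042 -0.005 -0.999] F [-0.1 -0.1 -2.5] w 21.9 q7 [ 0.41  0.28  0.12  2.08 -0.07  0.75 -1.15]
[865.84677675 312.89182874   0.        ] [997.54681857  60.63688371   0.        ]
```

View pics/s5.png

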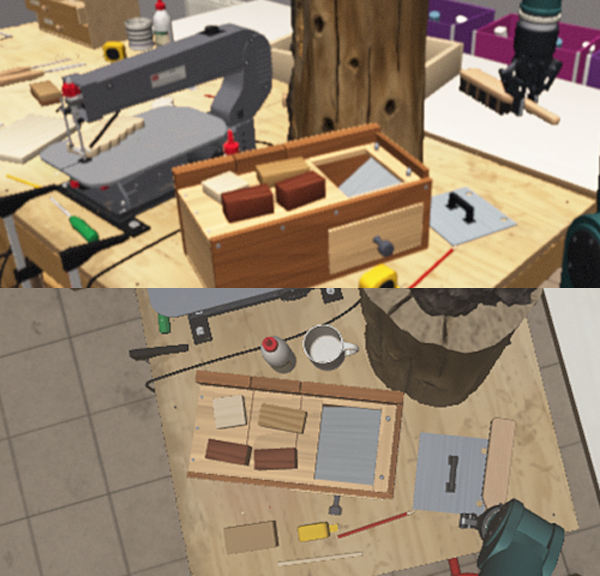

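```bash
python3 -m creep '[[0,0.03,0,0.5],[0,0.05,0,0.5],[0,0.05,0,0.5],[0,0.05,0,0],[0,0.05,0,0],[0,0.05,0,0],[0.014,0.05,0,0],[0.014,0.05,0,0],[0.014,0.05,0,0],[0.014,0.05,0,0],[0.014,0.05,0,0],[0.014,0.04,0,0],[0,0,0,0]]' 0;python3 st.py
```

```text
time: 17.15
eef_pos: [519.6, 291.7, 272.4]
tool_rot: [0.003, 0.996, -0.086, 0.019]
force: [-0.5, -0.1, -1.1]
gripper_width: 22.1
17.15 [519.6 291.7 272.4] yang 80.18 zax [ 0.037 -0.009 -0.999] F [-0.5 -0.1 -1.1] w 22.1 q7 [-0.52  0.4  -0.11  1.9   0.1   0.82 -2.43]
```

```bash
python3 -m creep '[[-0.003,0.015,-0.015,2.3],[0,0.007,-0.025,0],[0,0,0,0]]' 0;python3 st.py
python3 - <<'E'
from h import *
p=cam("scene");t=cam("top")
a=cv2.resize(p["pixels"][190:350,130:330,::-1],(400,320),interpolation=cv2.INTER_CUBIC);b=cv2.resize(t["pixels"][150:310,130:330,::-1],(400,320),interpolation=cv2.INTER_CUBIC)
cv2.imwrite("pics/s6.png",np.hstack([a,b]))
E
```

```text
time: 17.52
eef_pos: [516.2, 311.6, 228.0]
tool_rot: [0.004, 0.998, -0.066, 0.017]
force: [-0.6, 0.5, -1.5]
gripper_width: 22.2
17.52 [516.2 311.6 228. ] yang 82.42 zax [ 0.033 -0.011 -0.999] F [-0.6  0.5 -1.5] w 22.2 q7 [-0.55  0.46 -0.12  1.92  0.12  0.74 -2.44]
```

View pics/s6.png

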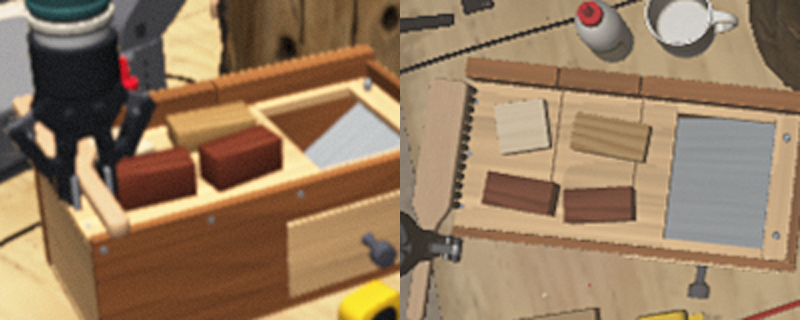

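```bash
python3 - <<'E'
from h import *
np.set_printoptions(precision=1,suppress=True)
t=cam("top")
s=np.load("st.npy");a=s[2]
def inv(X): d=X[:2]-s[:2]; return np.array([np.cos(a)*d[0]+np.sin(a)*d[1],-np.sin(a)*d[0]+np.cos(a)*d[1]])
z=46+228-38.5
for q in((442,78),(474,84),(413,225),(452,232)):
    w=at_z(t,((q[0]-400)/2+130,q[1]/2+150),z);print(q,w,inv(w))
E
```

```text
(442, 78) [706.7 290.8 235.5] [ 75.7 207.3]
(474, 84) [698.9 254.  235.5] [ 72.7 169.7]
(413, 225) [538.1 322.4 235.5] [-95.5 216.7]
(452, 232) [529.2 278.  235.5] [-98.7 171.5]
```

```bash
python3 -m creep '[[0.004,0,-0.02,0],[0,0,-0.01,0],[0,0,-0.006,0],[0,0,0,0]]' 0;python3 st.py
```

```text
time: 18.18
eef_pos: [523.6, 311.3, 194.0]
tool_rot: [0.002, 0.997, -0.068, 0.021]
force: [-0.5, 0.3, -1.2]
gripper_width: 22.6
18.18 [523.6 311.3 194. ] yang 82.24 zax [ 0.041 -0.007 -0.999] F [-0.5  0.3 -1.2] w 22.6 q7 [-0.55  0.51 -0.11  1.94  0.13  0.67 -2.45]
```

```bash
python3 -m creep '[[0,0,-0.003,0],[-0.0013,-0.01,0,0],[-0.002,-0.015,0,0],[-0.002,-0.015,0,0],[-0.002,-0.015,0,0],[-0.002,-0.015,0,0],[-0.002,-0.015,0,0],[0,0,0,0]]' 0;python3 st.py
python3 - <<'E'
from h import *
p=cam("scene");t=cam("top")
a=cv2.resize(p["pixels"][190:350,130:330,::-1],(400,320),interpolation=cv2.INTER_CUBIC);b=cv2.resize(t["pixels"][150:310,130:330,::-1],(400,320),interpolation=cv2.INTER_CUBIC)
cv2.imwrite("pics/s7.png",np.hstack([a,b]))
E
```

```text
time: 19.18
eef_pos: [511.7, 219.6, 192.2]
tool_rot: [0.001, 0.997, -0.068, 0.022]
force: [0.6, 0.3, -1.2]
gripper_width: 22.2
19.18 [511.7 219.6 192.2] yang 82.19 zax [ 0.043 -0.006 -0.999] F [ 0.6  0.3 -1.2] w 22.2 q7 [-0.42  0.45 -0.11  2.06  0.13  0.6  -2.33]
```

View pics/s7.png

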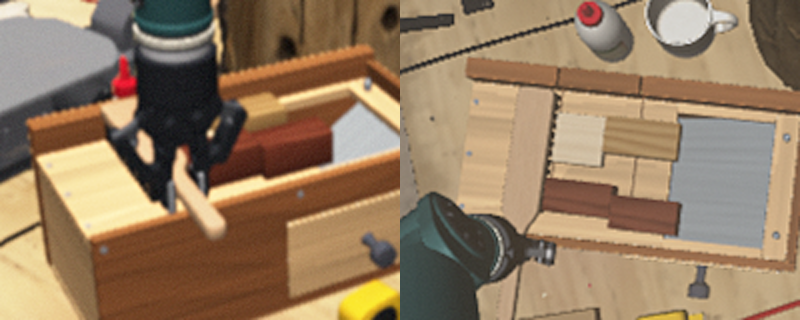

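```bash
python3 -m creep '[[-0.0013,-0.01,0,0],[-0.002,-0.015,0,0],[-0.002,-0.015,0,0],[-0.002,-0.015,0,0],[-0.002,-0.015,0,0],[0,0,0,0],[0,0,0,0]]' 0;python3 st.py
python3 - <<'E'
from h import *
p=cam("scene");t=cam("top")
a=cv2.resize(p["pixels"][190:350,130:330,::-1],(400,320),interpolation=cv2.INTER_CUBIC);b=cv2.resize(t["pixels"][150:310,130:330,::-1],(400,320),interpolation=cv2.INTER_CUBIC)
cv2.imwrite("pics/s8.png",np.hstack([a,b]))
E
```

```text
time: 20.15
eef_pos: [502.1, 147.2, 192.5]
tool_rot: [0.0, 0.998, -0.067, 0.022]
force: [-0.5, 0.5, -1.8]
gripper_width: 22.3
20.15 [502.1 147.2 192.5] yang 82.32 zax [ 0.045 -0.004 -0.999] F [-0.5  0.5 -1.8] w 22.3 q7 [-0.29  0.42 -0.12  2.13  0.13  0.56 -2.21]
```

View pics/s8.png

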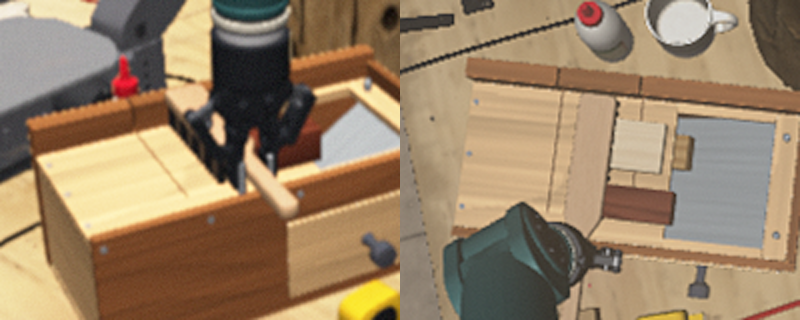

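```bash
python3 -m creep '[[-0.0013,-0.01,0,0],[-0.002,-0.015,0,0],[-0.002,-0.015,0,0],[-0.002,-0.015,0,0],[-0.002,-0.015,0,0],[-0.002,-0.015,0,0],[0,0,0,0],[0,0,0,0]]' 0;python3 st.py
python3 - <<'E'
from h import *
p=cam("scene");t=cam("top")
a=cv2.resize(p["pixels"][190:350,180:380,::-1],(400,320),interpolation=cv2.INTER_CUBIC);b=cv2.resize(t["pixels"][150:310,180:380,::-1],(400,320),interpolation=cv2.INTER_CUBIC)
cv2.imwrite("pics/s9.png",np.hstack([a,b]))
E
```

```text
time: 21.25
eef_pos: [489.4, 55.8, 192.5]
tool_rot: [0.001, 0.997, -0.067, 0.022]
force: [0.4, 0.6, -1.5]
gripper_width: 22.1
21.25 [489.4  55.8 192.5] yang 82.28 zax [ 0.044 -0.004 -0.999] F [ 0.4  0.6 -1.5] w 22.1 q7 [-0.11  0.38 -0.13  2.2   0.12  0.52 -2.04]
```

View pics/s9.png

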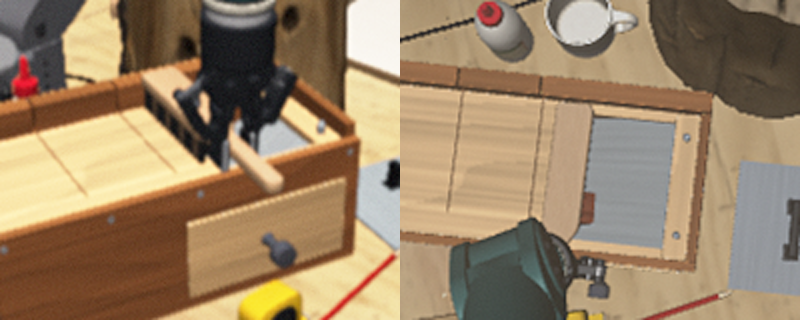

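```bash
python3 -m creep '[[-0.0013,-0.01,0,0],[-0.002,-0.015,0,0],[-0.0013,-0.01,0,0],[0,0,0,0],[0,0,0,0],[0,0,0.02,0],[0,0,0.03,0],[0.004,0.03,0.02,0],[0.006,0.045,0,0],[0.006,0.045,0,0],[0.006,0.045,0,0],[0,0,0,0]]' 0;python3 st.py
python3 - <<'E'
from h import *
np.set_printoptions(precision=1,suppress=True)
for n in("scene","top"):
    p=cam(n);print(n,[(round(m["score"],2),np.array(m["bbox"])) for m in eyes.spot_in(p,"offcut_c")[:5]])
    if n=="scene":a=cv2.resize(p["pixels"][190:350,180:380,::-1],(400,320),interpolation=cv2.INTER_CUBIC)
b=cv2.resize(p["pixels"][150:310,180:380,::-1],(400,320),interpolation=cv2.INTER_CUBIC)
cv2.imwrite("pics/s10.png",np.hstack([a,b]))
E
```

```text
time: 22.85
eef_pos: [506.3, 191.9, 265.3]
tool_rot: [-0.001, 0.998, -0.066, 0.023]
force: [-1.6, -0.3, -1.4]
gripper_width: 21.7
22.85 [506.3 191.9 265.3] yang 82.45 zax [ 0.046 -0.    -0.999] F [-1.6 -0.3 -1.4] w 21.7 q7 [-0.31  0.34 -0.19  2.03  0.12  0.74 -2.28]
scene []
top [(0.71, array([264.1, 245. , 275.2, 264.4])), (0.68, array([264.5, 222.7, 271.5, 246.1]))]
```

View pics/s10.png

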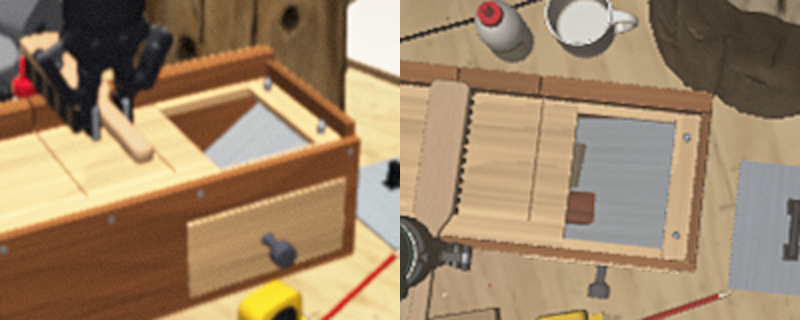

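The deck is clear. Only two block ends show, deep at the foot of the slide (crop 570–593, 143–222). I'll lay the brush down here on the deck.

```bash
python3 -m creep '[[0,0,-0.03,0],[0,0,-0.025,0],[0,0,-0.012,0],[0,0,-0.005,0],[0,0,0,0]]' 0;python3 st.py
```

```text
time: 23.68
eef_pos: [507.1, 177.9, 191.9]
tool_rot: [0.002, 0.997, -0.076, 0.023]
force: [0.4, -0.5, -1.7]
gripper_width: 22.2
23.68 [507.1 177.9 191.9] yang 81.29 zax [ 0.045 -0.008 -0.999] F [ 0.4 -0.5 -1.7] w 22.2 q7 [-0.32  0.43 -0.16  2.1   0.17  0.58 -2.32]
```

```bash
python3 -m creep '[[0,0,-0.002,0],[0,0,-0.002,0],[0,0,0,0]]' 0;python3 st.py;python3 -m creep '[[0,0,-0.0015,0],[0,0,0,0]]' 0;python3 st.py
```

```text
time: 24.05
eef_pos: [508.3, 178.4, 189.4]
tool_rot: [0.002, 0.997, -0.076, 0.025]
force: [0.0, -0.6, -1.1]
gripper_width: 22.5
24.05 [508.3 178.4 189.4] yang 81.28 zax [ 0.049 -0.007 -0.999] F [ 0.  -0.6 -1.1] w 22.5 q7 [-0.32  0.44 -0.15  2.1   0.17  0.57 -2.32]
time: 24.3
eef_pos: [508.5, 178.6, 188.3]
tool_rot: [0.001, 0.997, -0.076, 0.025]
force: [-0.4, 0.2, -1.2]
gripper_width: 22.1
24.3 [508.5 178.6 188.3] yang 81.29 zax [ 0.05  -0.007 -0.999] F [-0.4  0.2 -1.2] w 22.1 q7 [-0.32  0.44 -0.15  2.1   0.17  0.57 -2.32]
```

```bash
python3 -m creep '[[0,0,-0.001,0],[0,0,0,0],[0,0,0,0],[0,0,0,0],[0,0,0,0]]' 1; python3 -m creep '[[0,0,0.02,0],[0,0,0.04,0],[0,0,0.05,0],[0,0,0.05,0],[-0.04,0.03,0,0],[-0.04,0.04,0,0],[0,0.05,0,0],[0,0.05,0,0],[0,0,0,0],[0,0,0,0]]' 1;python3 st.py
python3 - <<'E'
from h import *
np.set_printoptions(precision=1,suppress=True)
for n in("scene","top"):
    p=cam(n)
    for q,z in(("bench_brush",150),("cover",0),("glue_bottle",0),("brush_mug",0),("tape_measure",0),("sanding_block",0)):
        for m in eyes.mark_of(p,q)[:1]:print(n,q,round(m["score"],2),at_z(p,m["point"],z))
    if n=="scene":a=cv2.resize(p["pixels"][180:380,150:400,::-1],(400,320),interpolation=cv2.INTER_CUBIC)
b=cv2.resize(p["pixels"][150:310,180:380,::-1],(400,320),interpolation=cv2.INTER_CUBIC)
cz=cv2.resize(p["pixels"][200:280,255:320,::-1],(228,280),interpolation=cv2.INTER_CUBIC)
o=np.zeros((600,800,3),np.uint8);o[:320]=np.hstack([a,b]);o[320:,:228]=cz;o[320:600,240:790]=cv2.resize(p["pixels"][100:380,0:550,::-1],(550,280))
cv2.imwrite("pics/s11.png",o)
E
```

```text
time: 24.92
eef_pos: [509.6, 179.2, 187.8]
tool_rot: [0.001, 0.997, -0.076, 0.026]
force: [-0.4, 0.3, 0.5]
gripper_width: 85.8
time: 26.18
eef_pos: [425.6, 351.7, 353.7]
tool_rot: [0.0, 0.997, -0.078, 0.027]
force: [-0.5, -0.1, -0.0]
gripper_width: 85.3
26.18 [425.6 351.7 353.7] yang 81.1 zax [ 0.054 -0.005 -0.999] F [-0.5 -0.1 -0. ] w 85.3 q7 [-0.56  0.26 -0.29  1.9   0.14  0.96 -2.65]
scene bench_brush 0.91 [563.8 169.8 150. ]
scene cover 0.8 [ 528.8 -236.     0. ]
scene brush_mug 0.61 [ 819.2 -189.2    0. ]
scene tape_measure 0.81 [403.2  62.9   0. ]
scene sanding_block 0.95 [391.9 210.    0. ]
top bench_brush 0.83 [560.8 156.3 150. ]
top cover 0.59 [ 532.  -240.8    0. ]
top brush_mug 0.71 [803.3  15.4   0. ]
top tape_measure 0.76 [403.3  60.4   0. ]
top sanding_block 0.8 [398.9 205.3   0. ]
```

View pics/s11.png

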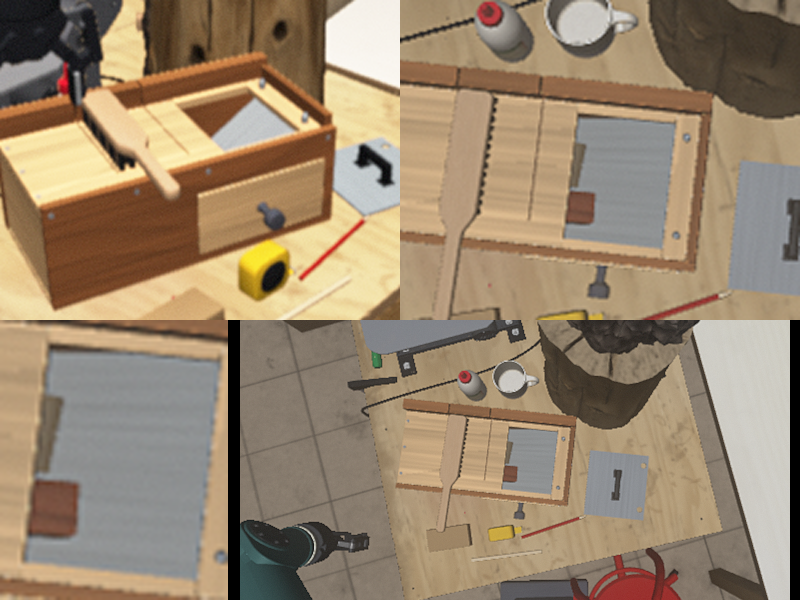

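```bash
python3 -c "
from rig import job_done
print(job_done())"
```

```text
the job is handed in; nothing more can be done
None
```

I lifted the cover off its pins and laid it flat on the bench to the right of the station. I then swept all four offcuts down the chute with the brush and laid the brush bristles down on the deck. The job was handed in at about 26 s of the allowed 67 s, with the arm drawn back clear.

- **Pictures:** the last ones show an empty deck, the cover flat at about (530, -240) and the brush lying on the deck. The gripper stayed off the offcuts in every sweep picture I viewed.
- **Force:** each reading I printed, taken at the end of a move, showed less than 4 N.
- **Offcuts in the chute:** two block ends, one reddish and one lighter wood, still show at the foot of the slide. They look to lie below the deck: the deck edge cuts across them and the low camera cannot see them. I could not measure exactly how deep they lie. The other two offcuts are out of sight, and none show on the deck or bench.
- **Bystanders:** the tape measure and sanding block are where they were, to within a few millimetres. The mug matches in the top view, but the scene camera gave a wrong position for it (819, -189). The glue bottle was not found in the last check, but it stands in its place in the picture.

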